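# Secure the carving stand's pivot pin with its spring cotter

### The job

Take the large spring cotter (the one with a coiled head and a springy bowed leg) from the drilled wooden block and push its straight leg straight down through the cross hole in the pivot pin of the stone-carving stand, until the bow has snapped over the pin. Leave it fully home, upright and let go.

Things in the scene. Friction and masses are not known exactly. Their poses are not given: they have to be found in the camera images.
- cotter_grip (a point): Centre of the coiled head of the large steel spring cotter, which stands head up in the block. Head: upright disc 32 mm across, 14 mm thick along own y (grip it there). Own z up; x in the cotter's plane, towards the bowed leg. Straight leg 7 mm thick, straight below this point, tip 125 mm below. Bowed leg on the +x side only, up to 28 mm out, its flared tip 96 mm below. 150 g.
- cross_hole (a point): Middle of the vertical hole through the stand's level steel pin (36 mm thick, along own y), 90 mm above the bench; hole 14 (x) by 13 mm (y), mouth flared to 20 x 28. Cotter's x goes along this x, either way round. Home: head centre 61 to 63 mm above this point. Pin's free end 36 mm towards +y; at -y a cheek 48 mm off (top 28 mm above) and stone 89 mm off (top 87 mm above).
- bow (a joint): How far the large cotter's springy bowed leg is sprung open, rad: 0 at rest, about 0.1 as it is forced over the pin, nearly 0 again once it has snapped round the pin. Pushing down takes about 3 to 10 N from 40 to 22 mm above home; then the bow draws the cotter home by itself with up to 7 N.
- rack: Pale wooden block 190 x 70 x 45 mm, fixed, with three holes 26 mm deep in a row along own x at -60, 0 and 60 mm. One holds the large spring cotter (head centre 144 mm above the bench); the others a much smaller hair pin with a one-turn head and a plain pin with a ring and no bow. Origin: centre of its underside.

How it is judged (in metres and radians):
At the end, for the whole second after the job is handed in: Large cotter through the cross hole and at rest: head centre within 12 mm of the hole's axis seen from above and 53 to 71 mm above the pin's axis, within 11 degrees of upright, its plane within 23 degrees of square across the pin, bow snapped back (under 0.06 rad open) (horizontal distance between cotter_grip and cross_hole below 0.012 m and z of cotter_grip in the frame of cross_hole between 0.053 and 0.071 m and angle between cotter_grip's own z axis and vertical below 0.2 rad and angle between the x axis of cotter_grip and the x axis of cross_hole, either way round below 0.4 rad and value of joint bow below 0.06 rad and linear speed of cotter below 0.02 m/s); the robot touches nothing.
It also fails if it takes over 45 s, if anything falls off the work surface, if the arm or the gripper's body presses on something with over 40 N, if the wrist force passes 120 N, or if a joint passes its speed limit or range.

### The arm

A 7-joint arm with a two-finger parallel gripper is mounted at the origin on the work surface. World frame = base frame: x ahead of the robot, y to its left, z up, the work surface at z = 0. Lengths are in m, angles in degrees, forces in N, time in s.
With the tool pointing down it reaches from about 0.425 to 0.825 m from the base axis. Payload 3.6 kg.
Tool frame: the origin (TCP) lies at the very end of the fingers, on their centre line; the grasp point (between the pads) lies 19 mm behind it; z points along the fingers, y is the line along which they close (so a half turn about z gives the same grasp; the last joint's range is limited). The gripper opens to 93 mm and grips with 3 to 60 N. Pads are 15 mm wide; open, the fingers measure 128 mm over their backs; the gripper's body (75 mm by 188 mm) begins 65 mm behind the grasp point.
Start: joints at [72.451, 35.231, -0.722, 81.555, 0.464, 63.22, -2.315], TCP at [0.18, -0.625, 0.219] pointing down, gripper open.
Joint ranges: [-178.69, 178.69], [-17.37, 117.87], [-77.05, 75.6], [15.02, 138.74], [-78.02, 258.01], [0.78, 113.62], [-162.83, 162.83]. Speed limits (degrees/s): [159.86, 159.86, 180, 180, 180, 180, 180].

### API

Orientations are given as a 3x3 rotation matrix whose columns are the frame's x, y, z axes.
In Python, from workcell import * gives the robot as it stands.
- The arm moves only by the tool play_rows, never from a script. Its argument "motion" is a list of rows, each a list of 6 numbers: the shift along the world's x, y, z in m, then the turn, a rotation vector about the world's x, y, z in degrees. In form: [[tx, ty, tz, rx, ry, rz], ...]. A call has 1 to 5 rows; each row is the pose to reach, as a shift and turn from the pose commanded when the call began; what a row does not reach only later rows make up. A row lasts 1/12 s, in which the tool goes at most 41.7 mm and 7.16 degrees, less where a joint would pass 70% of its speed; a pose out of reach is approached as far as the arm can. A call with a gripper value outside its range is refused whole. "jaw" is the finger opening in m, from 0 to 0.093, set as the call begins (left out, the last holds). The fingers move at their own pace and stop on an object; "squeeze" is the grip in N (left out, the last holds). Time passes only in rows, so rows that repeat a pose let the fingers close. It gives the time, the measured TCP pose, the force, the opening and the grip force at its end, in the units of the state.
- get_obs(): the state, without advancing time (a new reading comes with each control period).
- grab_frame(name): name is "scene" or "top"; returns a dict with "color" (384x512x3 uint8, red, green, blue), "mtx" (3x3 intrinsics, pixels), "R" (3x3) and "t" (3): a world point X has camera coordinates R X + t. Camera axes: x right, y down, z forward; pixel columns grow to the right and rows downward; lengths in m; the calibration is good to about 2 mm. A picture is of the moment at which its call begins. There is no depth.
- close_job(): hands the job in; it is judged then, once.
Trained networks look in a picture, given as the dict that the camera call returned (one of the last four; its "shot" number tells which), for a name from the list of things; names that differ only in an ending like _2 or _b are one class to them, and where a whole thing is asked for, a point or a joint stands for the part that bears it (a point fixed in the world has none). Each returns a list of dicts, best first, with "conf" (0 to 1); they miss things now and then, are a little off and sometimes report something else, mostly with a low value. They report only what shows in the picture. A call takes as long as a camera call.
- regions_of(picture, label): "region" (384x512 bool, what is visible of it) and "xy" ([column, row] in pixels, amid what is visible of it).
- mark_of(picture, label): "xy" ([column, row] in pixels: a listed point, or the origin of a listed thing).
The state is a dict: "t": time; "joints": joint angles; "qd": joint speeds; "joint_torque": joint torques, N m; "eef_pos": TCP position; "tool_rot": TCP orientation; "force": force on the tool from outside, world axes, zero at the start; "moment": the same for the moment, N m; "gripper_width": finger opening in m; "gripper_force": force on a finger pad.
Only numpy, scipy, OpenCV 4.12 (cv2) and the standard library are available. Lean on these libraries where they do the work, as an engineer would, in place of code of your own. Each camera call takes 0.05 s, during which the arm holds its last target. There are 200 camera calls.

## Working session

There is one attempt and no reset: what is moved stays moved. The work goes in short steps, Python scripts to look and compute and a tool call to move; the robot and the scene stay as the last step left them, time stands still between calls to the robot, and variables do not carry over. Pictures are saved under pics/ and viewed, at most 10 in all, crops included, and the job is handed in when it is done.

Besides the shell and the picture viewer there is one more tool, called as a command line: name --pt "numbers of a row" for each row, then --argument value for the rest. play_rows: Moves the arm, as the interface text tells. Its arguments: {"type":"object","properties":{"motion":{"type":"array"},"jaw":{"type":"number"},"squeeze":{"type":"number"}},"required":["motion"]}

```bash
mkdir -p pics; cat > h.py <<'E'
from workcell import *
import numpy as np, cv2
def ray(p,xy):
    d=p["R"].T@np.linalg.inv(p["mtx"])@np.array([xy[0],xy[1],1.]); return -p["R"].T@p["t"], d/np.linalg.norm(d)
def onz(p,xy,z):
    c,d=ray(p,xy); return c+d*(z-c[2])/d[2]
def tri(ps,xys):
    A=np.zeros((3,3));b=np.zeros(3)
    for p,xy in zip(ps,xys):
        c,d=ray(p,xy);M=np.eye(3)-np.outer(d,d);A+=M;b+=M@c
    X=np.linalg.solve(A,b)
    return X,[round(float(np.linalg.norm((np.eye(3)-np.outer(d,d))@(X-c))),4) for c,d in (ray(p,xy) for p,xy in zip(ps,xys))]
def save(p,n): cv2.imwrite("pics/"+n,p["color"][:,:,::-1])
def proj(p,X):
    c=p["R"]@X+p["t"]; u=p["mtx"]@c; return u[:2]/u[2]
E
python3 - <<'E'
from h import *
np.set_printoptions(precision=4,suppress=True)
ps={n:grab_frame(n) for n in("scene","top")}
for n,p in ps.items():
    save(p,n+"0.png"); print(n,"cam",-p["R"].T@p["t"])
    for l in("cotter_grip","cross_hole","rack"):
        print(n,l,[(np.round(d["xy"],1),round(d["conf"],2)) for d in mark_of(p,l)[:3]])
    print([(np.round(d["xy"],1),round(d["conf"],2),d["region"].sum()) for d in regions_of(p,"cotter_grip")[:3]])
    o=onz
    for l,z in(("cotter_grip",.144),("cross_hole",.09),("rack",0)):
        m=mark_of(p,l)
        if m: print(l,onz(p,m[0]["xy"],z))
o=get_obs();print(o["t"],o["eef_pos"],o["tool_rot"])
E
```

```text
scene cam [ 1.0764 -0.3197  0.6268]
scene cotter_grip [(array([258.4, 145.5]), 0.59)]
scene cross_hole [(array([170. , 269.7]), 0.64)]
scene rack [(array([275.3, 218.2]), 0.79)]
[(array([257.3, 156.5]), 0.92, np.int64(427))]
cotter_grip [0.4757 0.1568 0.144 ]
cross_hole [ 0.6098 -0.1129  0.09  ]
rack [0.5326 0.1608 0.    ]
top cam [0.4195 0.0781 0.8287]
top cotter_grip [(array([210.5, 216.4]), 0.68)]
top cross_hole [(array([344.2, 161.8]), 0.7)]
top rack [(array([221.8, 200.7]), 0.85)]
[(array([214.1, 218.1]), 0.6, np.int64(149))]
cotter_grip [0.4857 0.1571 0.144 ]
cross_hole [ 0.6058 -0.1148  0.09  ]
rack [0.5358 0.1485 0.    ]
0.8 [ 0.1795 -0.6247  0.2187] [[ 0.9611  0.2762  0.    ]
 [ 0.2762 -0.9611  0.    ]
 [ 0.     -0.     -1.    ]]
```

```bash
python3 - <<'E'
import cv2
a=cv2.imread("pics/scene0.png");b=cv2.imread("pics/top0.png")
cv2.imwrite("pics/v1.png",cv2.resize(a[90:330,110:350],(600,600),interpolation=cv2.INTER_CUBIC))
cv2.imwrite("pics/v2.png",cv2.resize(b[100:260,160:400],(798,532),interpolation=cv2.INTER_CUBIC))
E
```

```text
(no output)
```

View pics/v1.png

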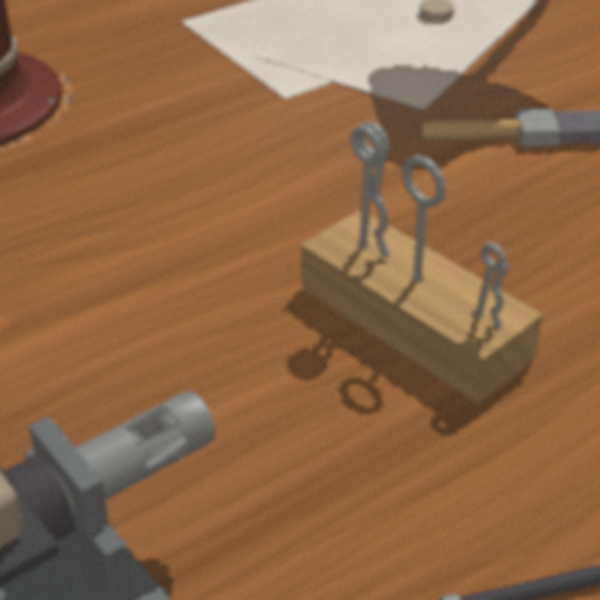

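View pics/v2.png

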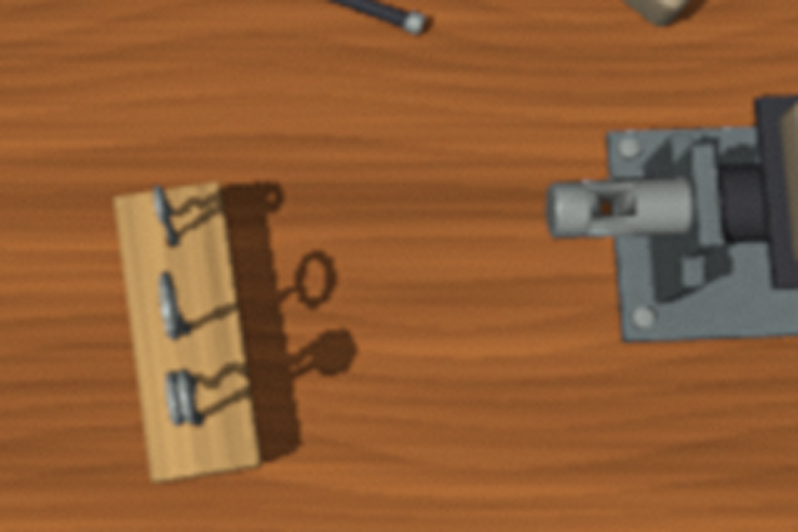

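```bash
python3 - <<'E'
from h import *
np.set_printoptions(precision=4,suppress=True)
a=grab_frame("scene");b=grab_frame("top")
f=lambda x,y:(109.8+x*.4,89.8+y*.4)
g=lambda x,y:(159.8+x*240/798,99.8+y*160/532)
print("head tri",tri([a,b],[(258,147),g(180,397)]),tri([a,b],[mark_of(a,"cotter_grip")[0]["xy"],mark_of(b,"cotter_grip")[0]["xy"]]))
print("head z",onz(a,(258,147),.144),onz(b,g(180,397),.144))
for n,q in(("leg",(362,247)),("bow",(385,254)),("ring",(417,280)),("small",(475,342))): print(n,onz(a,f(*q),.046))
for q in((115,197),(152,480),(218,183),(260,465)): print("rack top corner",onz(b,g(*q),.045))
for q in((555,183),(690,178),(555,238),(690,235)): print("pin edge",onz(b,g(*q),.09))
print("hole tri",tri([a,b],[mark_of(a,"cross_hole")[0]["xy"],mark_of(b,"cross_hole")[0]["xy"]]))
c=cv2.resize(b["color"][200:235,195:235,::-1],(800,600)[:1]*1+(600,) if 0 else (680,595),interpolation=cv2.INTER_CUBIC);cv2.imwrite("pics/v3.png",c)
E
```

```text
head tri (array([0.4807, 0.1511, 0.1452]), [0.0007, 0.0007]) (array([0.4793, 0.1565, 0.1439]), [0.0013, 0.0013])
head z [0.4794 0.153  0.144 ] [0.4804 0.1506 0.144 ]
leg [0.4777 0.1489 0.046 ]
bow [0.4957 0.1583 0.046 ]
ring [0.5362 0.1582 0.046 ]
small [0.6168 0.1472 0.046 ]
rack top corner [0.6227 0.2067 0.045 ]
rack top corner [0.4358 0.178  0.045 ]
rack top corner [0.6325 0.1382 0.045 ]
rack top corner [0.4453 0.1088 0.045 ]
pin edge [ 0.6208 -0.0785  0.09  ]
pin edge [ 0.6243 -0.1646  0.09  ]
pin edge [ 0.5852 -0.0773  0.09  ]
pin edge [ 0.5872 -0.1627  0.09  ]
hole tri (array([ 0.6093, -0.1093,  0.088 ]), [0.0, 0.0])
```

View pics/v3.png

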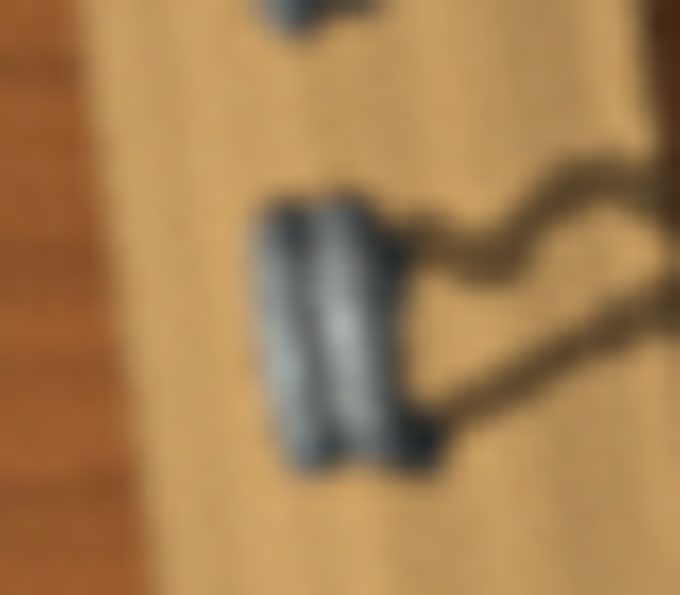

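play_rows --pt "0.027 0.0275 0.007 0 0 -1.5" --pt "0.054 0.055 0.014 0 0 -3" --pt "0.081 0.0825 0.021 0 0 -4.5" --pt "0.108 0.11 0.028 0 0 -6" --pt "0.135 0.1375 0.035 0 0 -7.5" --jaw 0.06 --squeeze 30

```text
t: 1.52
eef_pos: [0.3156, -0.4858, 0.2541]
tool_rot: [[0.989, 0.147, 0.0], [0.147, -0.989, -0.0], [0.0, 0.0, -1.0]]
force: [0.0, -0.0, 0.1]
gripper_width: 0.0645
gripper_force: 0.0
```

play_rows --pt "0.027 0.0275 0.007 0 0 0" --pt "0.054 0.055 0.014 0 0 0" --pt "0.081 0.0825 0.021 0 0 0" --pt "0.108 0.11 0.028 0 0 0" --pt "0.135 0.1375 0.035 0 0 0"

```text
t: 1.93
eef_pos: [0.4506, -0.3482, 0.2893]
tool_rot: [[0.989, 0.148, 0.0], [0.148, -0.989, -0.0], [0.0, 0.0, -1.0]]
force: [-0.1, -0.5, 0.9]
gripper_width: 0.0601
gripper_force: 0.0
```

play_rows --pt "0.002 0.038 0 0 0 0" --pt "0.004 0.076 0 0 0 0" --pt "0.006 0.114 0 0 0 0" --pt "0.008 0.152 0 0 0 0" --pt "0.01 0.19 0 0 0 0"

```text
t: 2.35
eef_pos: [0.4594, -0.1579, 0.2889]
tool_rot: [[0.989, 0.148, 0.001], [0.148, -0.989, -0.0], [0.001, 0.0, -1.0]]
force: [0.2, 1.1, -0.5]
gripper_width: 0.0601
gripper_force: 0.0
```

play_rows --pt "0.002 0.038 0 0 0 0" --pt "0.004 0.076 0 0 0 0" --pt "0.006 0.114 0 0 0 0" --pt "0.008 0.152 0 0 0 0" --pt "0.01 0.19 0 0 0 0"

```text
t: 2.77
eef_pos: [0.4693, 0.0321, 0.2891]
tool_rot: [[0.989, 0.148, 0.001], [0.148, -0.989, -0.0], [0.001, 0.0, -1.0]]
force: [0.2, -0.0, 1.0]
gripper_width: 0.06
gripper_force: 0.0
```

play_rows --pt "0.002 0.035 -0.01 0 0 0" --pt "0.005 0.07 -0.03 0 0 0" --pt "0.009 0.1 -0.05 0 0 0" --pt "0.01 0.119 -0.08 0 0 0" --pt "0.01 0.119 -0.09 0 0 0"

```text
t: 3.18
eef_pos: [0.4772, 0.1547, 0.1957]
tool_rot: [[0.988, 0.157, -0.005], [0.157, -0.988, 0.002], [-0.004, -0.003, -1.0]]
force: [-0.1, -0.6, -0.3]
gripper_width: 0.0597
gripper_force: 0.0
```

```bash
python3 - <<'E'
from h import *
a=grab_frame("scene");o=get_obs();print(o["eef_pos"])
c=a["color"][80:230,190:350,::-1].copy()
c=cv2.resize(c,(640,600),interpolation=cv2.INTER_CUBIC)
for z in(.2,.144,.05):
    q=(proj(a,np.array([*o["eef_pos"][:2],z]))-[190,80]+.5)*4; cv2.circle(c,tuple(int(v) for v in q),3,(0,0,255),-1)
cv2.imwrite("pics/v4.png",c)
E
```

```text
[0.47670222 0.15153749 0.19484422]
```

View pics/v4.png

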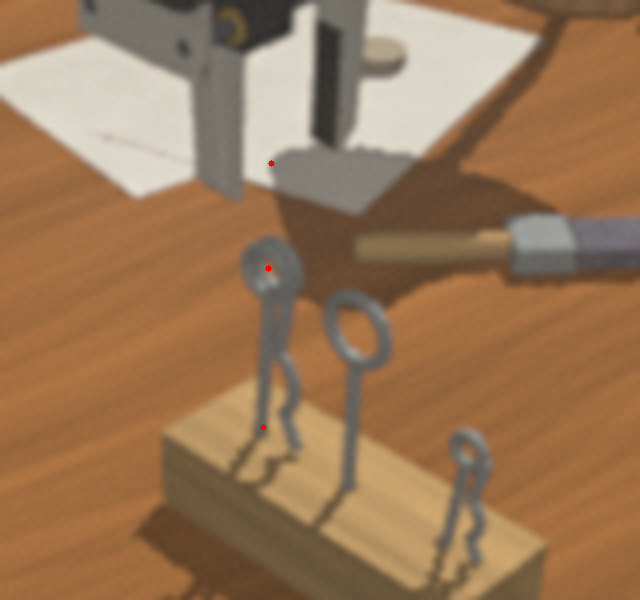

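play_rows --pt "0.001 0 -0.03 0 0 0" --pt "0.001 0 -0.055 0 0 0" --pt "0.001 0 -0.07 0 0 0" --pt "0.001 0 -0.07 0 0 0"

```text
t: 3.57
eef_pos: [0.479, 0.1477, 0.1265]
tool_rot: [[0.989, 0.147, -0.005], [0.147, -0.989, -0.002], [-0.006, 0.002, -1.0]]
force: [-0.0, 0.5, 0.1]
gripper_width: 0.0599
gripper_force: 0.0
```

play_rows --pt "0 0 0 0 0 0" --pt "0 0 0 0 0 0" --pt "0 0 0 0 0 0" --pt "0 0 0 0 0 0" --pt "0 0 0 0 0 0" --jaw 0.005

```text
t: 3.98
eef_pos: [0.4811, 0.1494, 0.1296]
tool_rot: [[0.989, 0.148, 0.002], [0.148, -0.989, 0.001], [0.002, -0.0, -1.0]]
force: [0.4, 0.3, 0.7]
gripper_width: 0.0316
gripper_force: 0.0
```

play_rows --pt "0 0 0 0 0 0" --pt "0 0 0 0 0 0" --pt "0 0 0 0 0 0" --pt "0 0 0 0 0 0"

```text
t: 4.32
eef_pos: [0.4805, 0.1494, 0.1288]
tool_rot: [[0.989, 0.148, 0.0], [0.148, -0.989, 0.0], [0.0, -0.0, -1.0]]
force: [-0.7, 0.3, 1.3]
gripper_width: 0.0142
gripper_force: 30.0
```

play_rows --pt "0 0 0.01 0 0 0" --pt "0 0 0.03 0 0 0" --pt "0 0 0.06 0 0 0" --pt "0 0 0.09 0 0 0" --pt "0 0 0.12 0 0 0" --squeeze 45

```text
t: 4.73
eef_pos: [0.4798, 0.149, 0.2493]
tool_rot: [[0.989, 0.148, -0.002], [0.148, -0.989, -0.001], [-0.002, 0.0, -1.0]]
force: [0.7, -0.5, -1.4]
gripper_width: 0.0143
gripper_force: 45.0
```

play_rows --pt "0.01 -0.015 0.01 0 0 -1" --pt "0.025 -0.04 0.01 0 0 -2.5" --pt "0.04 -0.07 0.01 0 0 -4" --pt "0.055 -0.1 0.01 0 0 -5.5" --pt "0.07 -0.13 0.01 0 0 -6.7"

```text
t: 5.15
eef_pos: [0.5506, 0.0179, 0.2583]
tool_rot: [[1.0, 0.031, -0.001], [0.031, -1.0, -0.0], [-0.001, 0.0, -1.0]]
force: [0.1, -0.3, -2.3]
gripper_width: 0.0138
gripper_force: 45.0
```

play_rows --pt "0.013 -0.03 0 0 0 0" --pt "0.026 -0.06 0 0 0 0" --pt "0.038 -0.09 0 0 0 0" --pt "0.048 -0.115 0 0 0 0" --pt "0.054 -0.13 0 0 0 0"

```text
t: 5.57
eef_pos: [0.6045, -0.1156, 0.2575]
tool_rot: [[1.0, 0.027, -0.002], [0.027, -1.0, -0.003], [-0.002, 0.003, -1.0]]
force: [0.0, -0.1, -1.3]
gripper_width: 0.0136
gripper_force: 45.0
```

play_rows --pt "0 0 0 0 0 0" --pt "0 0 0 0 0 0" --pt "0 0 0 0 0 0" --pt "0 0 0 0 0 0"

```text
t: 5.9
eef_pos: [0.6042, -0.1082, 0.2586]
tool_rot: [[0.999, 0.035, -0.001], [0.035, -0.999, 0.002], [-0.001, -0.002, -1.0]]
force: [-0.9, -1.0, -1.6]
gripper_width: 0.0135
gripper_force: 45.0
```

```bash
python3 - <<'E'
from h import *
np.set_printoptions(precision=4,suppress=True)
a=grab_frame("scene");b=grab_frame("top");o=get_obs();print(o["eef_pos"],o["gripper_width"])
for n,p in(("s",a),("t",b)):
    save(p,n+"5.png")
    for l in("cotter_grip","cross_hole"): print(n,l,[(np.round(d["xy"],1),round(d["conf"],2)) for d in mark_of(p,l)[:2]])
m=[mark_of(p,"cross_hole") for p in(a,b)]
if all(m): print(tri([a,b],[x[0]["xy"] for x in m]))
for n,p in(("s",a),("t",b)):
    q=proj(p,np.array([.604,-.11,.108])); print(n,q, proj(p,np.array([*o["eef_pos"][:2],.15])))
A=cv2.resize(a["color"][120:320,100:260,::-1],(400,500),interpolation=cv2.INTER_CUBIC)
B=cv2.resize(b["color"][100:225,290:390,::-1],(400,500),interpolation=cv2.INTER_CUBIC)
cv2.imwrite("pics/v5.png",np.hstack([A,B]))
E
```

```text
[ 0.6044 -0.1087  0.2588] 0.01335790621206626
s cotter_grip [(array([156.5, 166.6]), 0.78), (array([170.3, 266.6]), 0.33)]
s cross_hole [(array([158.2, 165.2]), 0.67), (array([173. , 267.5]), 0.65)]
t cotter_grip [(array([369.1, 134. ]), 0.42)]
t cross_hole [(array([339.7, 162.6]), 0.9), (array([219.3, 201.6]), 0.55)]
(array([ 0.5617, -0.0776,  0.2405]), [0.0108, 0.0108])
s [168.7158 258.2566] [167.0141 237.586 ]
t [344.083  160.5068] [348.8457 154.9413]
```

View pics/v5.png

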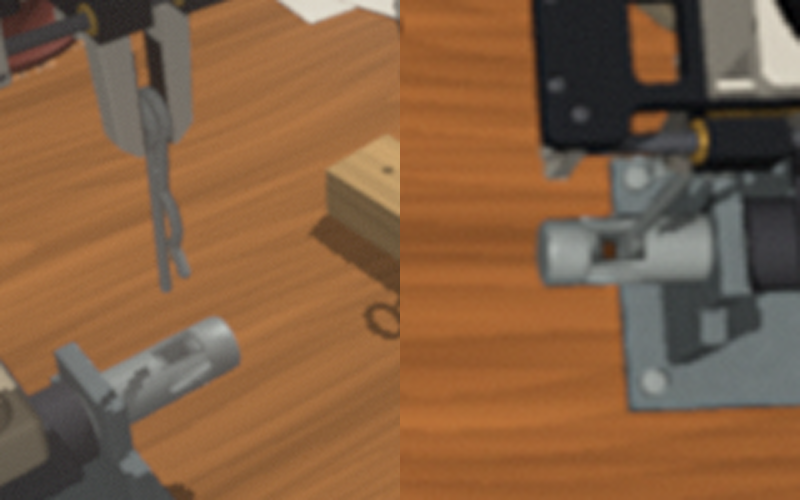

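```bash
python3 - <<'E'
from h import *
np.set_printoptions(precision=4,suppress=True)
a=grab_frame("scene");b=grab_frame("top");o=get_obs();print(o["eef_pos"])
print("tip",tri([a,b],[(165.8,235.5),(350.5,156.2)]))
for q in((172,260.5),(170.5,260)): print("mouth",tri([a,b],[q,(344,162.2)]),onz(a,q,.106),onz(b,(344,162.2),.106))
for P in("tip",): pass
e=np.array(o["eef_pos"])
A=cv2.resize(a["color"][225:285,140:210,::-1],(700,600),interpolation=cv2.INTER_CUBIC)
B=cv2.resize(b["color"][140:180,320:370,::-1],(750,600),interpolation=cv2.INTER_CUBIC)
H=np.array([.603,-.110,0])
for im,p,off,s in((A,a,(140,225),10),(B,b,(320,140),15)):
    for X,c in((np.array([e[0],e[1],.149]),(0,0,255)),(H+[0,.036,.09],(255,0,0)),(H+[0,0,.072],(255,255,0)))+tuple((H+[dx,dy,.108-(.003 if abs(dx)>0.008 else 0)],(0,255,0)) for dx,dy in((.01,0),(-.01,0),(0,.014),(0,-.014))):
        q=(proj(p,X)-off+.5)*s; cv2.circle(im,tuple(int(v) for v in q),4,c,-1)
cv2.imwrite("pics/v6.png",cv2.resize(np.hstack([A,B]),(800,331)))
cv2.imwrite("pics/v6.png",np.hstack([cv2.resize(A,(400,343)),cv2.resize(B,(400,320),).copy() if 0 else cv2.resize(B,(400,343))]))
E
```

```text
[ 0.6045 -0.1107  0.2587]
tip (array([ 0.6016, -0.1101,  0.1528]), [0.0011, 0.0011])
mouth (array([ 0.6035, -0.1084,  0.1018]), [0.0032, 0.0032]) [ 0.6091 -0.1075  0.106 ] [ 0.6009 -0.1102  0.106 ]
mouth (array([ 0.6027, -0.1092,  0.1027]), [0.0021, 0.0021]) [ 0.6069 -0.1088  0.106 ] [ 0.6009 -0.1102  0.106 ]
```

View pics/v6.png

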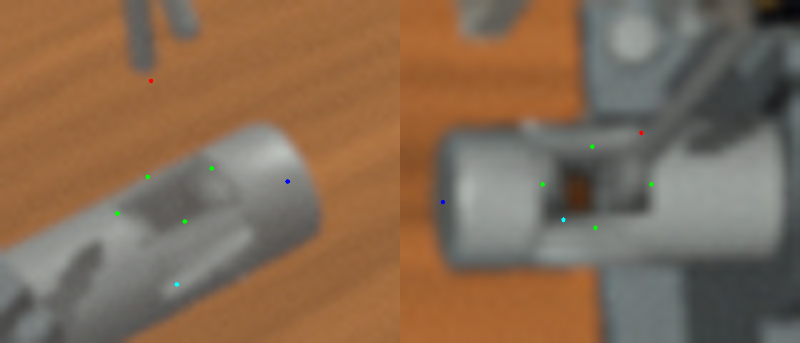

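play_rows --pt "0.001 0 -0.01 0 0 0" --pt "0.001 0 -0.02 0 0 0" --pt "0.001 0 -0.03 0 0 0" --pt "0.001 0 -0.035 0 0 0" --pt "0.001 0 -0.04 0 0 0"

```text
t: 6.82
eef_pos: [0.6049, -0.1106, 0.217]
tool_rot: [[0.999, 0.032, -0.002], [0.032, -0.999, 0.0], [-0.002, -0.001, -1.0]]
force: [0.1, 0.3, -1.5]
gripper_width: 0.0136
gripper_force: 45.0
```

play_rows --pt "0 0 -0.004 0 0 0" --pt "0 0 -0.008 0 0 0" --pt "0 0 -0.012 0 0 0" --pt "0 0 -0.016 0 0 0" --pt "0 0 -0.02 0 0 0"

```text
t: 7.23
eef_pos: [0.606, -0.1107, 0.1987]
tool_rot: [[0.999, 0.032, 0.001], [0.032, -0.999, -0.0], [0.001, 0.0, -1.0]]
force: [1.7, 1.1, -0.6]
gripper_width: 0.0139
gripper_force: 45.0
```

```bash
python3 - <<'E'
from h import *
np.set_printoptions(precision=4,suppress=True)
a=grab_frame("scene");b=grab_frame("top");o=get_obs();print(o["eef_pos"],o["force"],o["moment"])
A=cv2.resize(a["color"][180:290,130:210,::-1],(400,550),interpolation=cv2.INTER_CUBIC)
B=cv2.resize(b["color"][130:185,320:360,::-1],(400,550),interpolation=cv2.INTER_CUBIC)
cv2.imwrite("pics/v7.png",np.hstack([A,B]))
E
```

```text
[ 0.6059 -0.1106  0.1981] [ 1.1726 -0.438  -1.9465] [ 0.0093 -0.3861  0.0754]
```

View pics/v7.png

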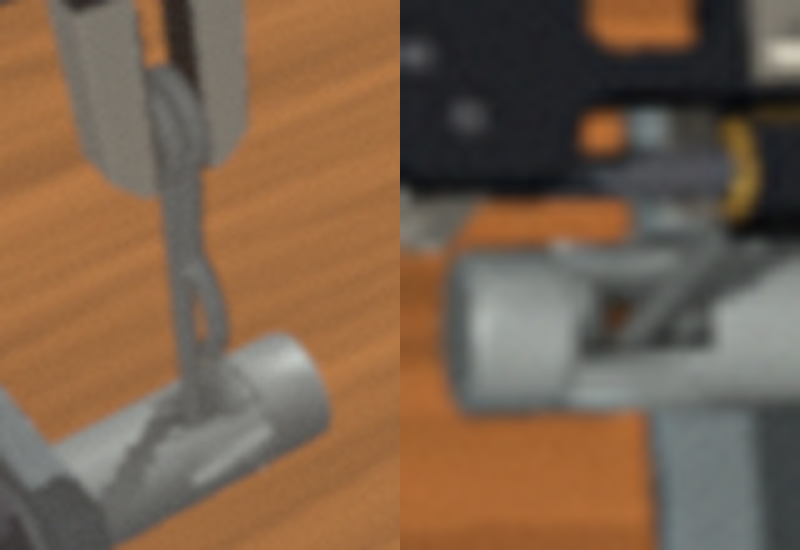

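play_rows --pt "0.002 0 -0.004 0 0 0" --pt "0.002 0 -0.008 0 0 0" --pt "0.002 0 -0.012 0 0 0" --pt "0.002 0 -0.016 0 0 0" --pt "0.002 0 -0.018 0 0 0"

```text
t: 7.75
eef_pos: [0.6069, -0.1107, 0.1797]
tool_rot: [[0.999, 0.032, -0.002], [0.032, -0.999, 0.0], [-0.002, -0.0, -1.0]]
force: [0.0, 0.0, -2.2]
gripper_width: 0.0137
gripper_force: 45.0
```

play_rows --pt "0 0 -0.003 0 0 0" --pt "0 0 -0.006 0 0 0" --pt "0 0 -0.009 0 0 0" --pt "0 0 -0.012 0 0 0" --pt "0 0 -0.015 0 0 0"

```text
t: 8.17
eef_pos: [0.6096, -0.1107, 0.1667]
tool_rot: [[0.999, 0.032, 0.005], [0.032, -0.999, -0.0], [0.005, 0.0, -1.0]]
force: [2.7, 0.2, 4.4]
gripper_width: 0.0135
gripper_force: 45.0
```

play_rows --pt "0 0 -0.003 0 0 0" --pt "0 0 -0.006 0 0 0" --pt "0 0 -0.009 0 0 0" --pt "0 0 -0.012 0 0 0" --pt "0 0 -0.014 0 0 0"

```text
t: 8.58
eef_pos: [0.61, -0.1103, 0.1516]
tool_rot: [[0.999, 0.032, 0.006], [0.032, -0.999, 0.0], [0.006, -0.0, -1.0]]
force: [6.0, 0.5, -1.3]
gripper_width: 0.0134
gripper_force: 45.0
```

play_rows --pt "0 0 -0.003 0 0 0" --pt "0 0 -0.006 0 0 0" --pt "0 0 -0.008 0 0 0" --pt "0 0 -0.01 0 0 0" --pt "0 0 -0.01 0 0 0"

```text
t: 9.0
eef_pos: [0.6076, -0.1104, 0.1406]
tool_rot: [[0.999, 0.032, -0.0], [0.032, -0.999, 0.0], [-0.0, -0.0, -1.0]]
force: [5.1, 0.6, -3.8]
gripper_width: 0.0138
gripper_force: 45.0
```

play_rows --pt "0 0 -0.002 0 0 0" --pt "0 0 -0.004 0 0 0" --pt "0 0 -0.005 0 0 0" --pt "0 0 -0.005 0 0 0"

```text
t: 9.33
eef_pos: [0.6084, -0.1107, 0.1377]
tool_rot: [[0.999, 0.032, 0.002], [0.032, -0.999, -0.0], [0.002, 0.0, -1.0]]
force: [4.2, 1.1, 3.0]
gripper_width: 0.0139
gripper_force: 45.0
```

```bash
python3 - <<'E'
from h import *
np.set_printoptions(precision=4,suppress=True)
a=grab_frame("scene");b=grab_frame("top");o=get_obs();print(o["eef_pos"],o["force"],o["moment"])
A=cv2.resize(a["color"][180:300,110:230,::-1],(590,590),interpolation=cv2.INTER_CUBIC)
cv2.imwrite("pics/v8.png",A)
print([(np.round(d["xy"],1),round(d["conf"],2)) for d in mark_of(a,"cotter_grip")[:2]],proj(a,np.array([.604,-.11,.152])))
E
```

```text
[ 0.6083 -0.1106  0.1376] [4.1224 0.1545 4.0983] [ 0.2029 -1.216   0.0024]
[(array([167.1, 238.6]), 0.65)] [165.9978 236.7866]
```

View pics/v8.png

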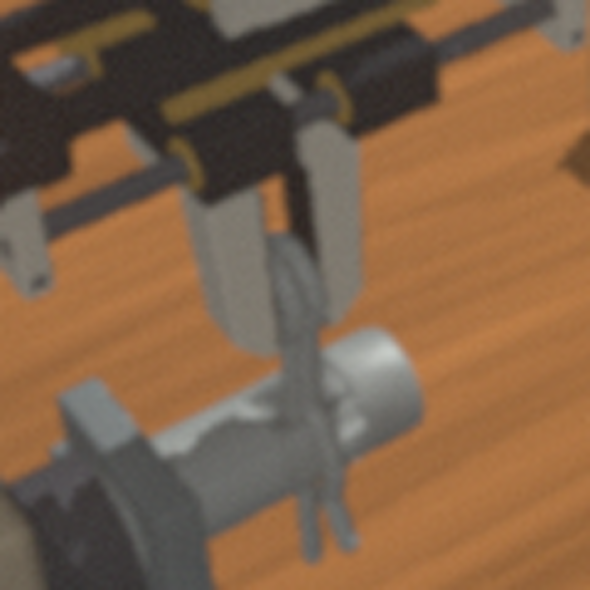

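play_rows --pt "0 0 0 0 0 0" --pt "0 0 0 0 0 0" --pt "0 0 0 0 0 0" --pt "0 0 0 0 0 0" --pt "0 0 0 0 0 0" --jaw 0.045

```text
t: 9.9
eef_pos: [0.6061, -0.1109, 0.1357]
tool_rot: [[0.999, 0.032, -0.003], [0.032, -0.999, 0.0], [-0.003, -0.0, -1.0]]
force: [-0.4, 0.1, 0.8]
gripper_width: 0.0417
gripper_force: 0.0
```

play_rows --pt "0 0 0.01 0 0 0" --pt "0 0 0.03 0 0 0" --pt "0 0 0.06 0 0 0" --pt "0 0 0.09 0 0 0" --pt "0 0 0.12 0 0 0"

```text
t: 10.32
eef_pos: [0.607, -0.1107, 0.2585]
tool_rot: [[0.999, 0.032, -0.001], [0.032, -0.999, 0.0], [-0.001, -0.0, -1.0]]
force: [1.1, -0.1, 0.4]
gripper_width: 0.0449
gripper_force: 0.0
```

play_rows --pt "-0.03 0.01 0.01 0 0 0" --pt "-0.06 0.03 0.01 0 0 0" --pt "-0.08 0.06 0.01 0 0 0" --pt "-0.08 0.07 0.01 0 0 0" --pt "-0.08 0.07 0.01 0 0 0"

```text
t: 10.73
eef_pos: [0.5268, -0.0369, 0.268]
tool_rot: [[0.999, 0.038, 0.001], [0.038, -0.999, 0.002], [0.001, -0.002, -1.0]]
force: [0.6, 0.1, -0.2]
gripper_width: 0.0452
gripper_force: 0.0
```

```bash
python3 - <<'E'
from h import *
np.set_printoptions(precision=4,suppress=True)
a=grab_frame("scene");b=grab_frame("top");o=get_obs();print(o["eef_pos"],o["force"],o["gripper_width"])
A=cv2.resize(a["color"][190:290,120:200,::-1],(400,500),interpolation=cv2.INTER_CUBIC)
B=cv2.resize(b["color"][110:210,310:390,::-1],(400,500),interpolation=cv2.INTER_CUBIC)
cv2.imwrite("pics/v9.png",np.hstack([A,B]))
m=[mark_of(p,"cotter_grip") for p in(a,b)]
for x in m: print([(np.round(d["xy"],1),round(d["conf"],2)) for d in x[:2]])
if all(m): print(tri([a,b],[x[0]["xy"] for x in m]))
E
```

```text
[ 0.5282 -0.0413  0.2672] [ 0.8491 -0.2907  0.3635] 0.045083283043016266
[(array([168.5, 236.6]), 0.75)]
[]
```

View pics/v9.png

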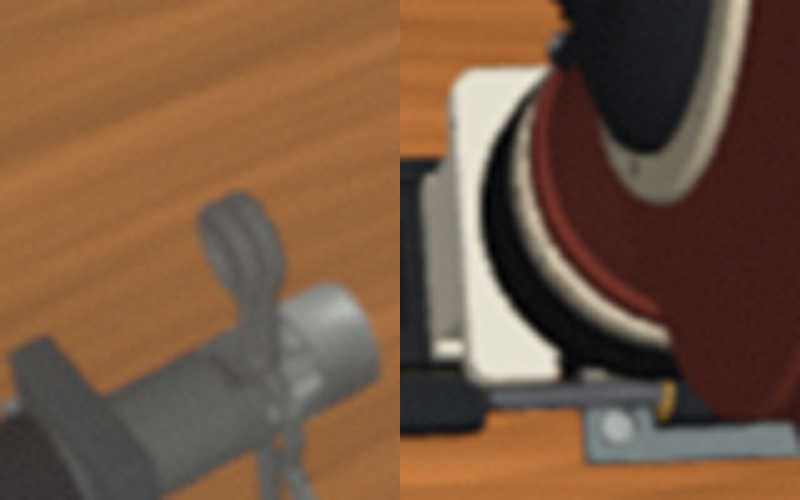

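play_rows --pt "-0.01 0.035 0 0 0 0" --pt "-0.015 0.07 0 0 0 0" --pt "-0.02 0.105 0 0 0 0" --pt "-0.03 0.14 0 0 0 0" --pt "-0.03 0.17 0 0 0 0"

```text
t: 11.35
eef_pos: [0.4968, 0.1305, 0.2664]
tool_rot: [[1.0, 0.031, -0.001], [0.031, -1.0, 0.0], [-0.001, -0.0, -1.0]]
force: [0.4, -0.6, 0.1]
gripper_width: 0.0448
gripper_force: 0.0
```

play_rows --pt "0 0.03 0 0 0 0" --pt "0 0.06 0 0 0 0" --pt "0 0.08 0 0 0 0" --pt "0 0.08 0 0 0 0" --pt "0 0.08 0 0 0 0"

```text
t: 11.77
eef_pos: [0.4983, 0.209, 0.266]
tool_rot: [[0.999, 0.032, -0.001], [0.032, -0.999, -0.001], [-0.001, 0.001, -1.0]]
force: [1.0, -0.9, -0.2]
gripper_width: 0.045
gripper_force: 0.0
```

```bash
python3 - <<'E'
from h import *
np.set_printoptions(precision=4,suppress=True)
a=grab_frame("scene");b=grab_frame("top")
A=cv2.resize(a["color"][200:300,120:200,::-1],(400,500),interpolation=cv2.INTER_CUBIC)
B=cv2.resize(b["color"][130:180,325:365,::-1],(400,500),interpolation=cv2.INTER_CUBIC)
cv2.imwrite("pics/v10.png",np.hstack([A,B]))
m=[mark_of(p,"cotter_grip") for p in(a,b)]
for x in m: print([(np.round(d["xy"],1),round(d["conf"],2)) for d in x[:2]])
if all(m): print(tri([a,b],[x[0]["xy"] for x in m]))
for z in(.152,.027): print(proj(a,np.array([.604,-.11,z])),proj(b,np.array([.604,-.11,z])))
E
```

```text
[(array([170.6, 236.1]), 0.84)]
[(array([348.4, 152.3]), 0.56)]
(array([ 0.6087, -0.106 ,  0.1547]), [0.001, 0.001])
[165.9978 236.7866] [349.7723 154.8471]
[173.2172 293.8135] [335.1778 169.3656]
```

View pics/v10.png

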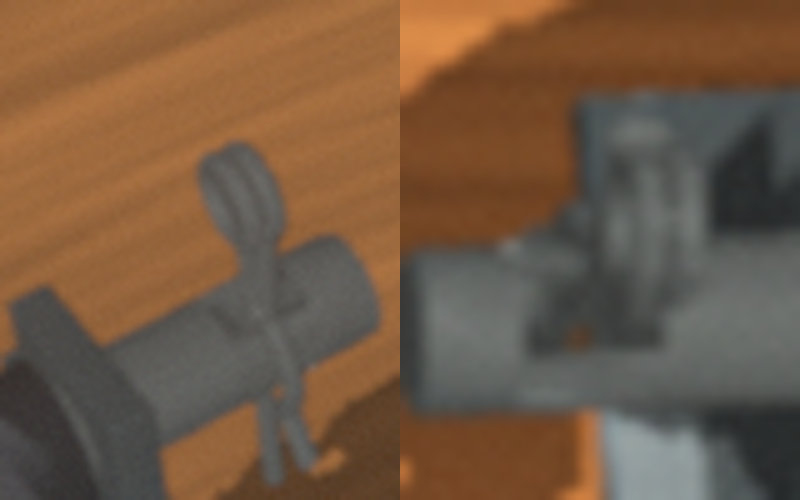

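```bash
python3 -c "
from workcell import *
print(close_job())"
```

```text
the job is handed in; nothing more can be done
None
```

The large spring cotter is through the pivot pin's cross hole, with the head about 62 mm above the pin's axis, close to upright and within about 6 mm of the hole's axis. The force readings and pictures show the bow snapped round the pin. The gripper is clear, and the job was handed in at about 12 s; no verdict came back.

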